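# Bring the bolt jar to the front of the parts carousel and hold it

## Robot

A 7-joint arm with a two-finger parallel gripper is mounted at the origin on a cart in front of the work surface, level with it; the furniture and walls round the work are solid. World frame = base frame: x ahead of the robot, y to its left, z up, the work surface at z = 0. Lengths are in m, angles in rad, forces in N, time in s.
With the tool pointing down it reaches from about 0.4 to 0.85 m from the base axis. Payload 10.4 kg.
Tool frame: the origin (TCP) lies on the centre line of the jaws, within the pads' length; the fingertips stand 17 mm ahead of it and the grasp point (between the pads) lies 2 mm behind it (manip.tcp_to_tips is the distance from the TCP to the fingertips, in m); z points along the fingers, x is the direction in which the jaws open and shut, and the axes are right-handed (so a half turn about z gives the same grasp; the last joint's range is limited). The gripper opens to 85 mm and grips with 20 to 120 N. Pads are 22 mm wide; open, the fingers measure 114 mm over their backs; the gripper's body (76 mm by 85 mm) begins 54 mm behind the grasp point. The pads swing forward as they close: fully open they stand 13 mm farther back than shut.
Start: joints at [1.197, 0.332, -0.065, 1.46, 0.022, 1.35, -0.088], TCP at [0.215, -0.587, 0.248] pointing down, gripper open.
Joint ranges: [-2.6, 2.6], [-0.5, 2.12], [-1.47, 1.34], [0.16, 2.42], [-1.27, 4.41], [0.06, 2.06], [-2.6, 2.6]. Speed limits (rad/s): [2.22, 2.22, 2.79, 2.79, 3.14, 3.14, 3.14].

## Interface

Orientations are given as a unit quaternion [x, y, z, w].
In Python, from workcell import manip gives the robot as it stands.
- The arm moves only by the shell command python3 -m pendant 'ROWS' [FORCE]. ROWS is JSON, a list of rows, each a list of 3 entries, a list of its own where there are three numbers: the shift along the world's x, y, z in cm, then the turn, a rotation vector about the world's x, y, z in degrees, then the closure in counts, from 0 (fully open) to 255 (shut). A call has 1 to 12 rows; each row shifts and turns the pose as measured when the row begins; what a row does not reach is not made up. A row lasts 1/8 s, in which the tool goes at most 62.5 mm and 10.7 degrees, less where a joint would pass 70% of its speed; a pose out of reach is approached as far as the arm can. A call is refused whole if a number of a shift passes 6.25 or a number of a turn 10.7, either way. A call with a gripper value outside its range is refused whole. The fingers move at their own pace and stop on an object; FORCE is the grip in N (left out, the last holds). Time passes only in rows, so rows that do not move let the fingers close. It gives the time, the measured TCP pose, the force and the opening at its end, in the units of the state.
- manip.get_obs(): the state, without advancing time (a new reading comes with each control period).
- manip.camera(name): name is "side" or "top"; returns a dict with "pixels" (384x512x3 uint8, red, green, blue), "range_z" (384x512 float32, m along the optical axis (not along the pixel's ray), 0 where there is no reading), "K" (3x3 intrinsics, pixels), "origin" and "rotation" of the camera in the world. Camera axes: x right, y down, z forward; pixel columns grow to the right and rows downward; lengths in m; the calibration is good to about 2 mm. A picture is of the moment at which its call begins.
- manip.hand_in(): hands the job in, once; it reports no verdict.
The state is a dict: "clock": time; "joint_pos": joint angles; "joint_velocities": joint speeds; "tau": joint torques, N m; "position": TCP position; "ee_rot": TCP orientation; "ft_force": force on the tool from outside, world axes, zero at the start; "torque": the same for the moment, N m; "grip_width": opening from 0.0 (shut) to 1.0 (fully open).
Only numpy, scipy, OpenCV 4.12 (cv2) and the standard library are available. Lean on these libraries where they do the work, as an engineer would, in place of code of your own. Each camera call takes 0.05 s, during which the arm holds its last target.

## Task

Free the parts carousel by turning its clamp knob anticlockwise (seen from above) a quarter turn to its stop. Then turn the carousel until the jar with the bolt standing upright on its lid is at the front, squarely behind the index fin. Finish with the fingers still gripping that jar or its bolt and holding the turntable still, leave the clamp free, and do not shift the tape measure, the small screw carton on its right or the red-handled screwdriver.

Things in the scene. Friction and masses are not known exactly. Their poses are not given: they have to be found in the camera images.
- carousel: Grey base of the parts carousel, bolted down: round foot, radius 122 mm, 12 mm high. Origin on the table under the turning axis, z up; its -x side is the front, where the index fin stands. An arm 44 mm wide, 12 mm high runs to a round steel post (28 mm across, 88 mm high) that carries the clamp knob, at (-0.060, -0.195) m in this frame, 204 mm from the axis.
- disc_centre (a point): Centre of the turning plywood disc's top (38 mm above the table; radius 110 mm), on the turning axis. On it stand five equal round tins 78 mm from the axis, 72 degrees apart, 54 mm across, lids 59 mm across (gaps about 33 mm), lid tops 102 mm above the table. Four lids carry a low sample (nut, washer, dome nut, lying screw, at most 16 mm high), the fifth an upright bolt.
- turntable (a joint): Turntable angle, rad, growing anticlockwise from above; at 0 or 2 pi the marked jar is exactly at the front, behind the index fin. Starts at 0.9 to 5.38. Turns either way past the front, with light friction (about 0.04 N m) once the clamp is free, and stays where it is left. Braked fast while the clamp is locked.
- marked_jar: The jar to bring to the front, retained in its seat on the turntable 78 mm from the axis; it can only swivel in the seat. Tin 54 mm across, lid 59 mm across, lid top 64 mm above the origin; on the lid a steel bolt stands upright on its hex head (26 mm across, 9 mm high), round shank 14 mm in diameter, 73 to 120 mm above the origin. Origin: centre of its underside, 38 mm over the table.
- bolt_grip (a point): Point on the axis of the upright bolt's shank, 102 mm above the jar's underside, 140 mm above the table, 18 mm below the bolt's end: a good point to grip.
- index_fin (a point): Centre of the upper edge of the upright steel index fin at the front of the base (5 mm thick, 28 mm long, 55 mm high over the table, 138 mm in front of the turning axis).
- clamp_knob (a joint): Angle of the clamp knob about its vertical axis, rad, growing anticlockwise from above: 0 = locked, 1.57 = free, against its stop. It starts at 0 to 0.12. Friction about 0.15 N m; it stays where it is left. Its cam draws a brake shoe off the disc's rim; the disc runs free from about 0.4 rad.
- knob_grip (a point): Centre of the clamp knob's black bar grip, on the knob's axis, 108 mm above the table. The bar is 52 mm long, 14 mm wide and 26 mm high (from 95 to 121 mm above the table). The point's x axis lies along the bar, its z axis points up.
- tape_measure: Bystander: yellow tape measure, 37x84x64 mm, origin under its centre. To be left alone.
- screw_box_2: Bystander: small cardboard screw carton, 62x102x50 mm, to the right of the carousel, origin under its centre. To be left alone.
- screwdriver_1: Bystander: screwdriver with a red handle, 30x210x30 mm, lying on the table to the right of the carousel, origin under its centre. To be left alone.

How it is judged:
On the way, in this order (a step that is already met when the one before it is completed fails the run):
1. the clamp knob is turned anticlockwise to free the turntable (at least 1.2 rad) (value of joint clamp_knob above 1.2 rad), for 0.1 s.
2. the marked jar is at the front, within 10 mm sideways of the line from the axis through the index fin (y of marked_jar in the frame of carousel between -0.01 and 0.01 m and x of marked_jar in the frame of carousel below 0 m), for 0.2 s.
At the end, for the whole second after the job is handed in: The marked jar stands at the front, within 10 mm sideways of the line from the axis through the index fin; the turntable is still (under 0.05 rad/s); the clamp knob is still free (over 1.0 rad); and the fingers hold the marked jar or its bolt with more than 1 N (all of step 2 and velocity of joint turntable between -0.05 and 0.05 rad/s and value of joint clamp_knob above 1 rad and contact force between the fingers and marked_jar above 1 N); the arm keeps its last pose, push and grip.
It fails at once if the tape measure is shifted by more than 30 mm (distance of tape_measure from where it was at the start of the episode above 0.03 m).
It fails at once if the screw carton is shifted by more than 30 mm (distance of screw_box_2 from where it was at the start of the episode above 0.03 m).
It fails at once if the red screwdriver is shifted by more than 30 mm (distance of screwdriver_1 from where it was at the start of the episode above 0.03 m).
It also fails if it takes over 61 s, if anything falls off the work surface, if the arm or the gripper's body presses on something with over 40 N, if the wrist force passes 120 N, or if a joint passes its speed limit or range.

## Working session

There is one attempt and no reset: what is moved stays moved. The work goes in short steps, Python scripts to look and compute and a shell command to move; the robot and the scene stay as the last step left them, time stands still between calls to the robot, and variables do not carry over. Pictures are saved under pics/ and viewed, and the job is handed in when it is done.

```bash
mkdir -p pics; cat > h.py <<'E'
import numpy as np, cv2
from workcell import manip
def snap(name,tag):
    c=manip.camera(name); np.savez(f'pics/{tag}.npz',**c)
    cv2.imwrite(f'pics/{tag}.png',c['pixels'][:,:,::-1]); return c
def load(tag): return dict(np.load(f'pics/{tag}.npz'))
def cloud(c):
    z=c['range_z'];K=c['K'];v,u=np.mgrid[:z.shape[0],:z.shape[1]]
    p=np.stack([(u-K[0,2])/K[0,0]*z,(v-K[1,2])/K[1,1]*z,z],-1)
    return p@np.array(c['rotation']).T+c['origin']
def proj(c,P):
    q=(np.array(P)-c['origin'])@np.array(c['rotation']);q=q@np.array(c['K']).T
    return q[...,:2]/q[...,2:]
E
python3 - <<'E'
from h import *
for n in('top','side'):
    c=snap(n,n+'0'); print(n,c['origin'],c['rotation'],c['K'])
o=manip.get_obs();print(o)
E
```

```text
top [ 0.28604462 -0.02446078  1.45401824] [ 0.70407924 -0.70349669  0.07223855 -0.06439273] [[452.61590794   0.         255.72246437]
 [  0.         452.61590794 186.01795301]
 [  0.           0.           1.        ]]
side [0.06512276 0.66033399 0.76780024] [-0.26584074  0.86564936 -0.40605958  0.12286373] [[353.45195268   0.         254.41203592]
 [  0.         353.45195268 193.8358924 ]
 [  0.           0.           1.        ]]
{'clock': 0.1, 'joint_pos': array([ 1.19737885,  0.33282916, -0.06468575,  1.46084703,  0.02160343,
        1.3499104 , -0.08847542]), 'joint_velocities': array([-0.00106007, -0.00089222,  0.00011072, -0.00107929,  0.00064165,
        0.00065626, -0.00144361]), 'tau': array([ 1.47686547e-03, -6.26743054e+01,  4.94115357e-02, -3.92429388e+01,
        1.64625730e-02,  6.88529253e-03,  1.01687439e-05]), 'position': array([ 0.21467227, -0.58664222,  0.24758757]), 'ee_rot': array([ 8.19662743e-01, -5.72846024e-01, -5.50465103e-04, -3.44264175e-04]), 'ft_force': array([ 0.70094059,  0.3882015 , -0.7994013 ]), 'torque': array([-0.05048932, -0.01511442, -0.01712368]), 'grip_width': 0.9963584928410077}
```

```bash
sed -i 's/^import numpy.*/&\nfrom scipy.spatial.transform import Rotation as R/; s/np.array(c\[.rotation.\])/R.from_quat(c["rotation"]).as_matrix()/' h.py; python3 -c "
from h import *
c=load('top0');p=cloud(c);print(p[200,256],p[100,256])
cv2.imwrite('pics/top0b.png',cv2.resize(c['pixels'][:,:,::-1],(800,600)))"
```

```text
[ 0.52240577 -0.04143645  0.01374219] [ 0.86952781 -0.04173875 -0.00108661]
```

View pics/top0.png

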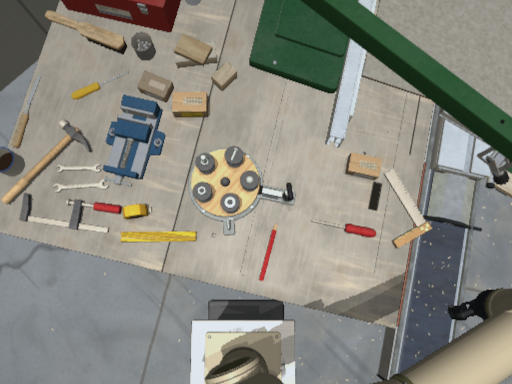

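View pics/side0.png

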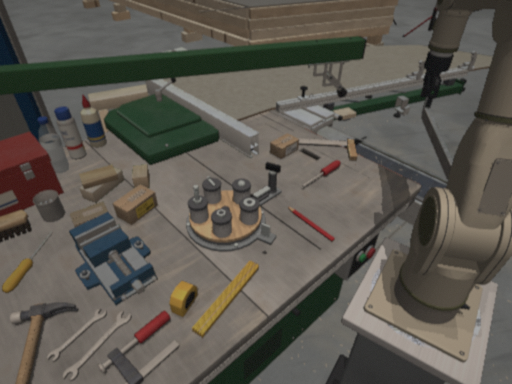

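```bash
python3 - <<'E'
from h import *
c=load('top0');im=c['pixels'][:,:,::-1]
cv2.imwrite('pics/tc.png',cv2.resize(im[135:245,175:310],None,fx=5.4,fy=5.4,interpolation=cv2.INTER_CUBIC))
s=load('side0')['pixels'][:,:,::-1]
cv2.imwrite('pics/sc.png',cv2.resize(s[145:260,170:310],None,fx=5,fy=5,interpolation=cv2.INTER_CUBIC))
p=cloud(c)
# disc/lids/knob
z=p[...,2]
reg=(p[...,0]>.3)&(p[...,0]<.8)&(abs(p[...,1]+0)<.3)
for lo,hi in((.03,.045),(.095,.11),(.108,.118),(.114,.135),(.14,.17)):
    m=reg&(z>lo)&(z<hi); n,l,st,ce=cv2.connectedComponentsWithStats(m.astype(np.uint8))
    print(lo,[(st[i,4],ce[i].round(1).tolist(),p[l==i].mean(0).round(4).tolist()) for i in range(1,n) if st[i,4]>3])
E
```

```text
0.03 [(np.int32(4), [156.0, 116.5], [0.7951, 0.2865, 0.0384]), (np.int32(42), [153.3, 124.9], [0.7676, 0.2951, 0.0347]), (np.int32(11), [330.7, 138.7], [0.7199, -0.2842, 0.0422]), (np.int32(2180), [228.2, 184.8], [0.5679, 0.0474, 0.0377])]
0.095 [(np.int32(97), [335.1, 125.3], [0.747, -0.2893, 0.0975]), (np.int32(260), [233.3, 155.5], [0.6468, 0.0296, 0.102]), (np.int32(230), [204.5, 162.7], [0.6236, 0.1179, 0.1021]), (np.int32(268), [249.0, 179.9], [0.5699, -0.0191, 0.102]), (np.int32(250), [201.6, 191.5], [0.5339, 0.1246, 0.1018]), (np.int32(282), [229.4, 202.7], [0.4994, 0.0399, 0.1028]), (np.int32(4), [289.5, 199.8], [0.5087, -0.1418, 0.1031])]
0.108 [(np.int32(16), [234.4, 151.6], [0.6565, 0.026, 0.1118]), (np.int32(6), [231.5, 157.7], [0.6374, 0.0346, 0.1115]), (np.int32(26), [204.8, 162.4], [0.6225, 0.1159, 0.1107]), (np.int32(29), [248.8, 179.2], [0.5702, -0.0185, 0.1109]), (np.int32(46), [201.2, 190.5], [0.5349, 0.1249, 0.1121]), (np.int32(5), [288.2, 191.4], [0.532, -0.1371, 0.1159]), (np.int32(6), [291.3, 194.3], [0.5231, -0.1464, 0.1159]), (np.int32(12), [289.3, 197.2], [0.5146, -0.1404, 0.1148]), (np.int32(7), [227.9, 203.3], [0.4965, 0.0442, 0.11]), (np.int32(8), [232.0, 202.1], [0.5001, 0.0318, 0.1095])]
0.114 [(np.int32(4), [234.5, 149.0], [0.6633, 0.0255, 0.1172]), (np.int32(7), [204.1, 161.9], [0.621, 0.1166, 0.1233]), (np.int32(73), [289.3, 190.8], [0.5332, -0.1402, 0.1193]), (np.int32(5), [203.2, 190.4], [0.5347, 0.1184, 0.1156])]
0.14 [(np.int32(26), [202.6, 158.2], [0.6243, 0.1181, 0.154])]
```

View pics/tc.png

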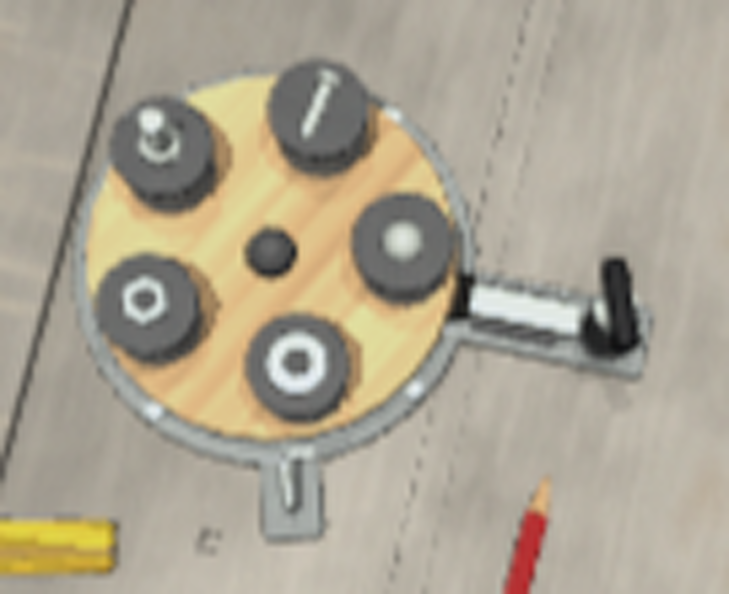

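View pics/sc.png

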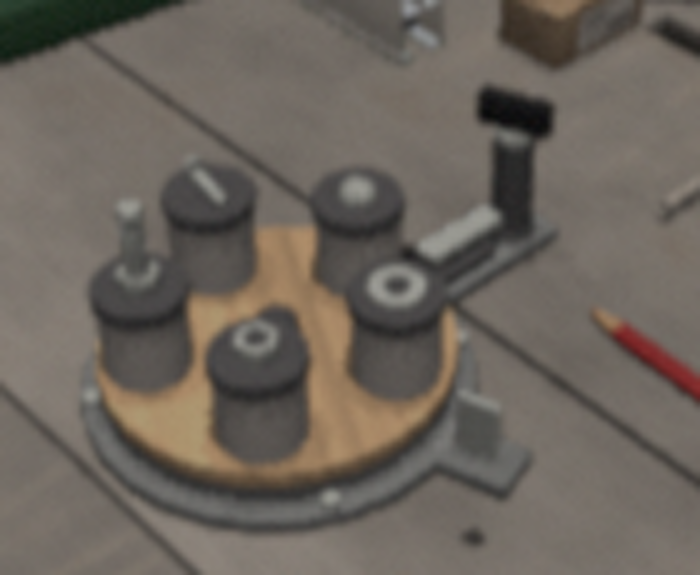

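```bash
python3 - <<'E'
from h import *
c=load('top0');p=cloud(c);z=p[...,2]
m=(z>.108)&(z<.13)&(abs(p[...,0]-.533)<.05)&(abs(p[...,1]+.14)<.05)
print(m.sum(),p[m].min(0),p[m].max(0))
q=p[m][:,:2].astype(np.float32); print(cv2.minAreaRect(q)); d=q-q.mean(0);w,v=np.linalg.eigh(d.T@d);print(np.degrees(np.arctan2(v[1,1],v[0,1])))
def at(u,v,h): # pixel on plane z=h
    r=R.from_quat(c['rotation']).as_matrix()@np.linalg.inv(c['K'])@[u,v,1]; o=c['origin']; return (o+r*(h-o[2])/r[2])[:2]
print('bar ends',at(175+612/5.4,135+262/5.4,.121),at(175+622/5.4,135+345/5.4,.121))
print('fin',at(175+290/5.4,135+483/5.4,.055))
print('bolt top',at(175+151/5.4,135+120/5.4,.158),'hub',at(175+270/5.4,135+250/5.4,.06))
s=load('side0');ps=cloud(s);zs=ps[...,2]
m=(zs>.093)&(zs<.13)&(abs(ps[...,0]-.533)<.05)&(abs(ps[...,1]+.14)<.05);print('side knob',m.sum(),ps[m].mean(0),ps[m].min(0),ps[m].max(0))
m=(zs>.118)&(zs<.165)&(abs(ps[...,0]-.62)<.05)&(abs(ps[...,1]-.118)<.05);print('side bolt',m.sum(),ps[m].mean(0),ps[m].min(0),ps[m].max(0))
E
```

```text
82 [ 0.50844628 -0.14864363  0.11117971] [ 0.55845177 -0.13075892  0.12448406]
((0.5329434871673584, -0.14058898389339447), (0.04975152388215065, 0.01422695443034172), 8.18773078918457)
-171.82231
bar ends [ 0.55515672 -0.13742607] [ 0.50832656 -0.14230151]
fin [0.43883786 0.04360277]
bolt top [0.62634789 0.11673672] hub [0.57419927 0.05651744]
side knob 139 [ 0.53258478 -0.13792703  0.11019293] [ 0.50766127 -0.15240148  0.09323679] [ 0.55978892 -0.12659718  0.12282008]
side bolt 71 [0.62525878 0.11893916 0.14222453] [0.62047143 0.10970683 0.11855302] [0.63372908 0.12536928 0.1599033 ]
```

```bash
python3 -m pendant '[[[3.2,4.5,0],[0,0,-2],0],[[3.2,4.5,0],[0,0,-2],0],[[3.2,4.5,0],[0,0,-2],0],[[3.2,4.5,0],[0,0,-2],0],[[3.2,4.5,0],[0,0,-2],0],[[3.2,4.5,0],[0,0,-2],0],[[3.2,4.5,0],[0,0,0],0],[[3.2,4.5,0],[0,0,0],0]]' 40; python3 -c "
from h import *
o=manip.get_obs();print(o['joint_pos'],o['position'],R.from_quat(o['ee_rot']).as_matrix().round(3))"
```

```text
clock: 1.1
position: [0.4719, -0.2171, 0.2445]
ee_rot: [0.75, -0.661, -0.003, 0.0]
ft_force: [0.6, -0.5, 0.1]
grip_width: 1.0
[ 0.69315055  0.128842   -0.37732614  1.72259847  0.04710624  1.3043067
 -1.13945263] [ 0.47185682 -0.21711032  0.24450962] [[ 0.125 -0.992 -0.004]
 [-0.992 -0.125  0.003]
 [-0.004  0.004 -1.   ]]
```

```bash
python3 -m pendant '[[[3.0,3.8,0],[0,0,0.5],0],[[2.8,3.6,0],[0,0,0.5],0],[[0,0,0],[0,0,0],0]]'; python3 -c "
from h import *
o=manip.get_obs();print(o['joint_pos'],o['position'],R.from_quat(o['ee_rot']).as_matrix().round(3))"
```

```text
clock: 1.48
position: [0.5327, -0.1354, 0.2437]
ee_rot: [0.758, -0.652, -0.004, -0.0]
ft_force: [0.1, 0.1, 0.5]
grip_width: 0.999
[ 0.56465241  0.20544712 -0.45170514  1.64535171  0.0872779   1.31720362
 -1.32139715] [ 0.53266996 -0.13538405  0.24373909] [[ 0.15  -0.989 -0.005]
 [-0.989 -0.15   0.005]
 [-0.006  0.004 -1.   ]]
```

```bash
python3 -m pendant '[[[0,-0.4,-4.5],[0,0,0],0],[[0,-0.1,-4.5],[0,0,0],0],[[0,0,-3],[0,0,0],0],[[0,0,-1.3],[0,0,0],0],[[0,0,0],[0,0,0],0]]'; python3 -c "
from h import *
snap('side','s1')"
```

```text
clock: 2.1
position: [0.5307, -0.144, 0.1071]
ee_rot: [0.757, -0.653, -0.003, 0.0]
ft_force: [0.2, 0.3, 0.0]
grip_width: 1.002
```

View pics/s1.png

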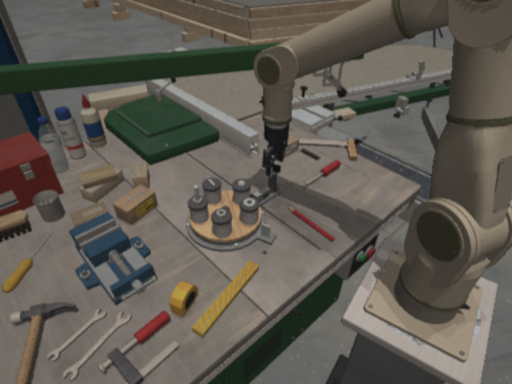

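The gripper stands over the knob, at about (275,170). I'll centre it and close.

```bash
python3 -m pendant '[[[0.2,0.4,0.3],[0,0,0],0],[[0,0,0],[0,0,0],120],[[0,0,0],[0,0,0],255],[[0,0,0],[0,0,0],255],[[0,0,0],[0,0,0],255],[[0,0,0],[0,0,0],255]]' 50
```

```text
clock: 2.9
position: [0.5353, -0.1409, 0.1149]
ee_rot: [0.757, -0.653, 0.0, -0.001]
ft_force: [0.5, 0.0, 0.6]
grip_width: 0.156
```

```bash
python3 -m pendant '[[[-0.1,0,0],[0,0,8],255],[[0,0,0],[0,0,10],255],[[0,0,0],[0,0,10],255],[[0,0,0],[0,0,10],255]]'; python3 -c "
from h import *
o=manip.get_obs();print(o['torque'],o['joint_pos'],R.from_quat(o['ee_rot']).as_euler('zyx',degrees=True))"
```

```text
clock: 3.4
position: [0.5353, -0.141, 0.1149]
ee_rot: [0.932, -0.363, 0.001, -0.002]
ft_force: [0.0, -0.4, -0.4]
grip_width: 0.152
[-0.03775754  0.0637275  -0.22444357] [ 0.63612265  0.34150337 -0.5386484   1.78511607  0.19429214  1.06611301
 -0.71365498] [ 4.25406569e+01  1.49621702e-01 -1.79854716e+02]
```

```bash
python3 -m pendant '[[[0,0,0],[0,0,10],255],[[0,0,0],[0,0,10],255],[[0,0,0],[0,0,10],255],[[0,0,0],[0,0,10],255],[[0,0,0],[0,0,8],255],[[0,0,0],[0,0,2],255]]'; python3 -c "
from h import *
o=manip.get_obs();q=o['ee_rot'];print(o['torque'],o['joint_pos'],np.degrees(2*np.arctan2(q[1],q[0])))"
```

```text
clock: 4.15
position: [0.5354, -0.1412, 0.115]
ee_rot: [0.997, 0.077, 0.0, -0.003]
ft_force: [-0.5, 1.6, 2.3]
grip_width: 0.147
[ 0.23587963  0.04418446 -2.04417936] [ 0.75468945  0.37521993 -0.68342989  1.77558964  0.25863034  1.08454476
  0.13804288] 8.878704995585247
```

```bash
python3 -m pendant '[[[0,0,0],[0,0,-1.5],255],[[0,0,0],[0,0,0],0],[[0,0,0],[0,0,0],0],[[0,0,0],[0,0,0],0],[[0,0,0],[0,0,0],0],[[0,0,4],[0,0,0],0],[[0,0,5],[0,0,0],0],[[0,0,4],[0,0,0],0]]'; python3 -c "
from h import *
snap('top','t2');c=snap('side','s2');
s=c['pixels'][:,:,::-1]
cv2.imwrite('pics/s2c.png',cv2.resize(s[125:260,170:330],None,fx=4.5,fy=4.5,interpolation=cv2.INTER_CUBIC))"
```

```text
clock: 5.15
position: [0.5328, -0.1404, 0.2449]
ee_rot: [0.998, 0.062, -0.003, -0.004]
ft_force: [0.6, -0.4, -0.2]
grip_width: 1.001
```

View pics/s2c.png

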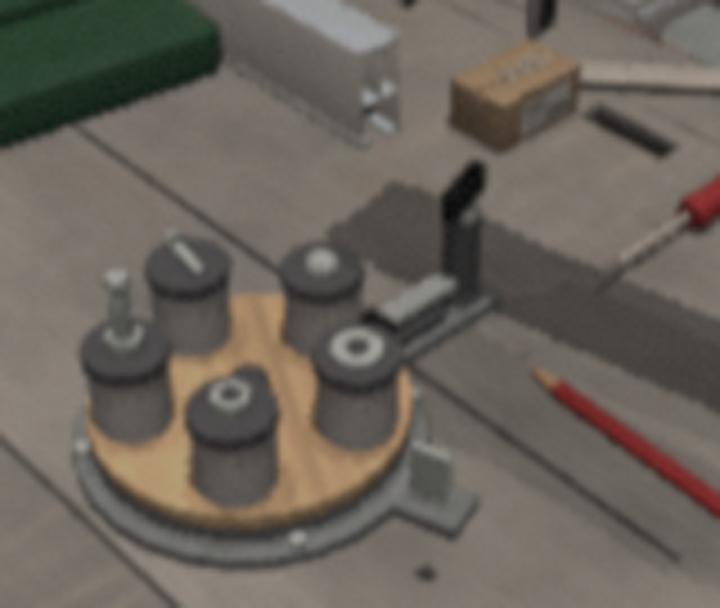

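The bar at (465,190) has swung a quarter turn and is now end-on, and the jars have not moved. Next is the bolt.

```bash
python3 -m pendant '[[[1.1,3,0],[0,0,-10],0],[[1.1,3,0],[0,0,-10],0],[[1.1,3,0],[0,0,-10],0],[[1.1,3,0],[0,0,-10],0],[[1.1,3,0],[0,0,-10],0],[[1.1,3,0],[0,0,-10],0],[[1.1,3,0],[0,0,-10],0],[[1.1,3,0],[0,0,-10],0],[[0,0,0],[0,0,-8],0],[[0,0,0],[0,0,0],0]]'; python3 -c "
from h import *
o=manip.get_obs();q=o['ee_rot'];print(o['position'],o['joint_pos'],np.degrees(2*np.arctan2(q[1],q[0])))"
```

```text
clock: 6.5
position: [0.6225, 0.106, 0.2401]
ee_rot: [0.744, -0.668, -0.002, 0.0]
ft_force: [0.8, -0.0, 0.3]
grip_width: 0.995
[0.62247226 0.10603588 0.24013015] [ 0.19396583  0.41148564 -0.57850216  1.42683044  0.22119079  1.3717192
 -1.85259525] -83.78130547318166
```

```bash
python3 -m pendant '[[[0.3,1.2,-2],[0,0,0],0],[[0,0,-4],[0,0,0],0],[[0,0,-3.5],[0,0,0],0],[[0,0,0],[0,0,0],0]]'
```

```text
clock: 7.0
position: [0.624, 0.1192, 0.1378]
ee_rot: [0.748, -0.664, -0.003, 0.001]
ft_force: [0.4, 0.4, 0.0]
grip_width: 0.999
```

```bash
python3 -m pendant '[[[0.1,0,0.3],[0,0,0],60],[[0,0,0],[0,0,0],255],[[0,0,0],[0,0,0],255],[[0,0,0],[0,0,0],255],[[0,0,0],[0,0,0],255]]' 40; python3 -c "
from h import *
o=manip.get_obs();print(o['torque'])
c=snap('side','s3');
s=c['pixels'][:,:,::-1]
cv2.imwrite('pics/s3c.png',cv2.resize(s[125:260,150:310],None,fx=4.5,fy=4.5,interpolation=cv2.INTER_CUBIC))"
```

```text
clock: 7.62
position: [0.6265, 0.1188, 0.1448]
ee_rot: [0.748, -0.664, -0.002, -0.0]
ft_force: [-0.2, 0.0, -4.2]
grip_width: 0.146
[ 0.14503338 -0.02144063  0.00769187]
```

View pics/s3c.png

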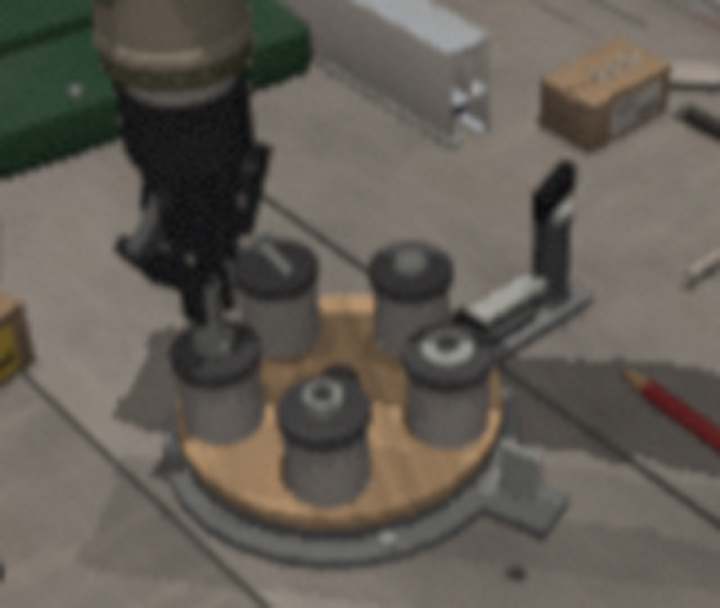

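```bash
cat > arc.py <<'E'
from h import *
C=np.array([.575,.058]);o=manip.get_obs();p=o['position'][:2];d=p-C
a=np.degrees(np.arctan2(d[1],d[0]))%360;print('r',np.hypot(*d),'ang',a,'F',o['ft_force'],'T',o['torque'],o['position'][2])
q=p
for i in range(5):
    b=min(a+10*(i+1),185.3);t=C+.078*np.array([np.cos(np.radians(b)),np.sin(np.radians(b))]);print(b.__round__(1),((t-q)*100).round(2));q=t
E
python3 arc.py
```

```text
r 0.07976030794280256 ang 49.71435932639171 F [-1.09759009 -1.48668956  0.45556021] T [-0.35160108  0.19911333 -0.0379542 ] 0.1448240102104748
59.7 [-1.22  0.65]
69.7 [-1.23  0.58]
79.7 [-1.31  0.36]
89.7 [-1.35  0.13]
99.7 [-1.36 -0.11]
```

```bash
python3 -m pendant '[[[-1.1,0.75,0],[0,0,0],255],[[-1.23,0.6,0],[0,0,0],255],[[-1.3,0.35,0],[0,0,0],255]]'; python3 arc.py
```

```text
clock: 8.05
position: [0.5896, 0.1355, 0.1448]
ee_rot: [0.748, -0.664, -0.001, -0.0]
ft_force: [0.4, -4.4, 1.3]
grip_width: 0.148
r 0.07885103429118383 ang 79.33162316394086 F [ 0.36173198 -4.44692006  1.28335623] T [-0.92620274 -0.04441633 -0.02233053] 0.14481961224203171
89.3 [-1.37  0.05]
99.3 [-1.36 -0.1 ]
109.3 [-1.32 -0.34]
119.3 [-1.24 -0.56]
129.3 [-1.12 -0.77]
```

```bash
python3 -m pendant '[[[-1.36,0.05,0],[0,0,0],255],[[-1.36,-0.15,0],[0,0,0],255],[[-1.32,-0.35,0],[0,0,0],255],[[-1.24,-0.55,0],[0,0,0],255]]'; python3 arc.py
```

```text
clock: 8.55
position: [0.5337, 0.1234, 0.1448]
ee_rot: [0.748, -0.664, 0.001, 0.0]
ft_force: [6.0, -8.5, -2.9]
grip_width: 0.149
r 0.07739767374588241 ang 122.26626520589322 F [ 5.95271247 -8.47463196 -2.90398428] T [-1.52555878 -1.30977314  0.05853369] 0.14478413730181863
132.3 [-1.11 -0.77]
142.3 [-0.92 -1.  ]
152.3 [-0.74 -1.14]
162.3 [-0.53 -1.25]
172.3 [-0.3  -1.33]
```

```bash
python3 -m pendant '[[[-1.0,-0.85,0],[0,0,0],255],[[-0.9,-1.0,0],[0,0,0],255],[[-0.7,-1.15,0],[0,0,0],255],[[-0.48,-1.25,0],[0,0,0],255]]'; python3 arc.py
```

```text
clock: 9.05
position: [0.5016, 0.0787, 0.1448]
ee_rot: [0.747, -0.664, 0.004, -0.001]
ft_force: [11.0, -1.6, -9.2]
grip_width: 0.153
r 0.07623958770778437 ang 164.24001617464882 F [11.01126012 -1.63754396 -9.23471867] T [-0.24145716 -2.02131338 -0.02059196] 0.1448253459260756
174.2 [-0.42 -1.29]
184.2 [-0.02 -1.36]
185.3 [ 0.01 -0.14]
185.3 [0. 0.]
185.3 [0. 0.]
```

```bash
python3 -m pendant '[[[-0.05,-1.2,0],[0,0,0],255],[[0.05,-1.2,0],[0,0,0],255],[[0.1,-0.4,0],[0,0,0],255],[[0,0,0],[0,0,0],255]]'; python3 -c "
from h import *
o=manip.get_obs();print(o['torque'])
for n in('top','side'):
    c=snap(n,n+'4');s=c['pixels'][:,:,::-1]
    a=s[135:245,175:310] if n=='top' else s[125:260,150:310]
    cv2.imwrite(f'pics/{n}4c.png',cv2.resize(a,None,fx=4.5,fy=4.5,interpolation=cv2.INTER_CUBIC))"
```

```text
clock: 9.55
position: [0.4998, 0.0495, 0.1447]
ee_rot: [0.748, -0.664, 0.002, -0.0]
ft_force: [-2.1, -0.1, 1.3]
grip_width: 0.15
[-0.04648366  0.49590791 -0.04153442]
```

View pics/top4c.png

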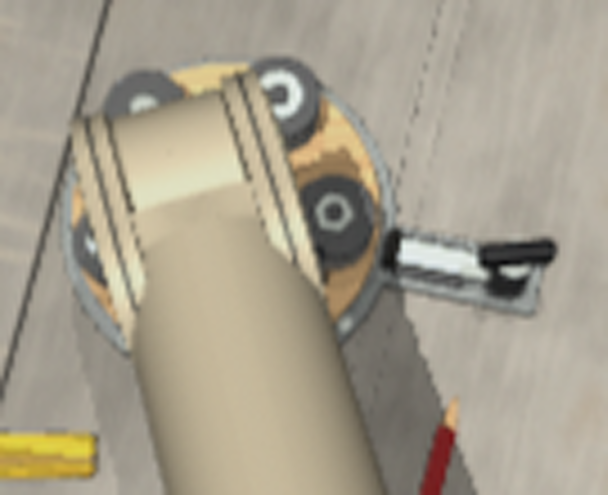

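View pics/side4c.png

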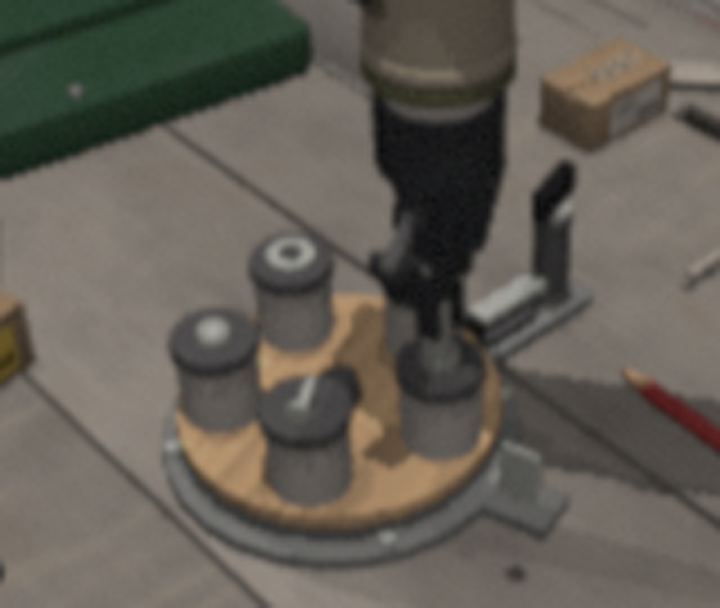

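The marked jar, at side crop (440,390), stands behind the fin, at (518,475), and the bar at top crop (515,252) is crosswise. I'll check the alignment numerically.

```bash
python3 - <<'E'
from h import *
from scipy.optimize import least_squares
for t in('side4','top4'):
    c=load(t);p=cloud(c);z=p[...,2]
    m=(z>.0985)&(z<.106)&(np.hypot(p[...,0]-.576,p[...,1]-.057)<.115)
    n,l,st,ce=cv2.connectedComponentsWithStats(m.astype(np.uint8))
    for i in range(1,n):
        if st[i,4]>40:
            q=p[l==i][:,:2];cc,r=cv2.minEnclosingCircle(q.astype(np.float32))
            print(t,st[i,4],q.mean(0).round(4),np.round(cc,4),round(r,4),ce[i].round())
    m=(z>.045)&(z<.06)&(np.hypot(p[...,0]-.438,p[...,1]-.044)<.025);print('fin',m.sum(),p[m].mean(0) if m.any() else'')
c=load('side0');p=cloud(c);z=p[...,2];m=(z>.03)&(z<.06)&(np.hypot(p[...,0]-.438,p[...,1]-.044)<.025);print('fin0',p[m].mean(0),p[m].min(0),p[m].max(0))
# initial lids (top0)
L=np.array([[.6468,.0296],[.6236,.1179],[.5699,-.0191],[.5339,.1246],[.4994,.0399]])
def f(x):
    a=np.arctan2(L[:,1]-x[1],L[:,0]-x[0]);k=np.round((a-x[2])/np.radians(72));b=x[2]+k*np.radians(72)
    return (L-x[:2]-.078*np.c_[np.cos(b),np.sin(b)]).ravel()
r=least_squares(f,[.575,.058,.87]);print(r.x,np.degrees(r.x[2]),np.abs(r.fun).max())
E
```

```text
side4 137 [0.6408 0.0234] [0.6449 0.0188] 0.0306 [214. 183.]
side4 192 [0.6323 0.1128] [0.6339 0.1098] 0.0298 [197. 200.]
side4 174 [0.4958 0.0539] [0.4991 0.0498] 0.0288 [248. 206.]
side4 221 [0.5432 0.1307] [0.5459 0.1291] 0.0306 [217. 215.]
fin 34 [0.44068115 0.04665957 0.05131898]
top4 120 [0.647  0.0115] [0.6445 0.0198] 0.0294 [239. 155.]
top4 86 [0.6476 0.1141] [0.6436 0.1136] 0.0258 [206. 155.]
top4 154 [ 0.5618 -0.0216] [ 0.5607 -0.0175] 0.0293 [250. 183.]
top4 45 [0.5369 0.1495] [0.538  0.1444] 0.0223 [193. 190.]
fin 0 
fin0 [0.44022604 0.04691286 0.04430291] [0.42719695 0.04282456 0.0300505 ] [0.45525351 0.05037596 0.05739918]
[0.57472    0.05858    0.87515105] 50.14246164559032 0.0011087111994707438
```

```bash
python3 -m pendant '[[[0,0.1,0],[0,0,0],255],[[0,0,0],[0,0,0],255],[[0,0,0],[0,0,0],255],[[0,0,0],[0,0,0],255]]'; python3 -c "
from workcell import manip
print(abs(manip.get_obs()['joint_velocities']).max()); print(manip.hand_in())"
```

```text
clock: 10.15
position: [0.4996, 0.0518, 0.1447]
ee_rot: [0.748, -0.664, 0.002, -0.0]
ft_force: [-4.2, -1.0, 2.4]
grip_width: 0.151
0.0022912352701968046
the job is handed in; nothing more can be done
None
```

I turned the clamp knob anticlockwise about 90° to its stop. Then I gripped the upright bolt and swung the turntable about 135° anticlockwise to bring the marked jar to the front. I handed in at about 10.2 s (limit 61 s) with the fingers still closed on the bolt; no verdict was reported.

- **Knob:** the torque rose to about 2 N m at the stop, and later pictures show the bar crosswise.
- **Jar position:** the last fix was about 1.5 mm to one side of the line through the fin. I then shifted about 2 mm back towards it, so it should be within about 1–2 mm against the 10 mm allowed. That shift was read from the arm only, with no new picture.
- **Disagreement:** my axis and fin estimates differed by 2–3 mm between the two cameras, and the arm felt up to about 14 N of side load during the swing. This is well inside the limits.
- **Grip and stillness:** the opening was about 13 mm on the 14 mm shank with 40 N of grip set, and the joint speeds were near zero.
- **Bystanders:** I did not measure the tape measure, carton or screwdriver afterwards. The arm stayed clear of them throughout.

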